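# Put the track ball away in the coin tray

## Robot

A 6-joint arm with a two-finger parallel gripper is mounted at the origin on the work surface. World frame = base frame: x ahead of the robot, y to its left, z up, the work surface at z = 0. Lengths are in mm, angles in rad, forces in N, time in s.
With the tool pointing down it reaches from about 275 to 750 mm from the base axis. Payload 10.2 kg.
Tool frame: the origin (TCP) lies between the finger pads; the fingertips stand 17 mm ahead of it and the grasp point (between the pads) lies 2 mm behind it; z points along the fingers, y is the line along which they close (so a half turn about z gives the same grasp; the last joint's range is limited). The gripper opens to 85 mm and grips with 20 to 120 N. Pads are 22 mm wide; open, the fingers measure 114 mm over their backs; the gripper's body (76 mm by 85 mm) begins 54 mm behind the grasp point. The pads swing forward as they close: fully open they stand 13 mm farther back than shut.
Start: joints at [0.993, 0.313, 1.498, -0, 1.331, -0.223], TCP at [182.399, 492.302, 248.294] pointing down, gripper open.
Joint ranges: [-2.94, 2.94], [-0.97, 2.17], [0.19, 2.56], [-1.23, 4.37], [0.02, 3.11], [-2.88, 2.88]. Speed limits (rad/s): [2.39, 2.39, 3.01, 3.14, 3.14, 3.14].

## Interface

Orientations are given as a unit quaternion [w, x, y, z].
In Python, from rig import * gives the robot as it stands.
- The arm moves only by the tool step_arm, never from a script. Its argument "commands" is text: rows parted by semicolons, each of 7 numbers parted by spaces: the opening, from 0 (shut) to 1 (fully open), then the shift along the tool's x, y, z in cm, then the turn, a rotation vector about the tool's x, y, z in rad. In form: hand x y z rx ry rz; .... A call has 1 to 20 rows; each row is the pose to reach, as a shift and turn from the pose commanded when the call began, along the tool's axes at that moment; what a row does not reach only later rows make up. A row lasts 1/12 s, in which the tool goes at most 41.7 mm and 7.16 degrees, less where a joint would pass 70% of its speed; a pose out of reach is approached as far as the arm can. A call with a gripper value outside its range is refused whole. The fingers move at their own pace and stop on an object; "newtons" is the grip in N (left out, the last holds). Time passes only in rows, so rows that repeat a pose let the fingers close. It gives the time, the measured TCP pose, the force, the opening and the grip force at its end, in the units of the state.
- sense(): the state, without advancing time (a new reading comes with each control period).
- capture(name): name is "scene" or "top" or "wrist"; returns the picture (384x512x3 uint8, red, green, blue); there is no depth.
- camera_model(name): a dict with "mtx" (3x3 intrinsics, pixels), "k1" (the pictures are not rectified: a ray, as slopes to the right and down, at radius r is drawn at 1 + k1 r^2 times it, then the intrinsics apply), "eye" and "rotation" of the camera in the world. Camera axes: x right, y down, z forward; pixel columns grow to the right and rows downward; lengths in mm; the calibration is good to about 2 mm. A picture is of the moment at which its call begins: read the wrist's pose just before it. camera_model takes no time and is no camera call; for the wrist camera it gives the pose at the moment of the call.
- finish_job(): hands the job in; it is judged then, once.
Trained networks look in the newest picture that a camera, given by its name, has taken for a name from the list of things; names that differ only in an ending like _2 or _b are one class to them, and where a whole thing is asked for, a point or a joint stands for the part that bears it (a point fixed in the world has none). Each returns a list of dicts, best first, with "score" (0 to 1); they miss things now and then, are a little off and sometimes report something else, mostly with a low value. They report only what shows in the picture. A call takes as long as a camera call. They do not tell look-alikes from the thing itself.
- search_frame(camera, label): "rect" ([centre column, centre row, width, height] in pixels, round what is visible of it).
- trace(camera, label): "mask" (384x512 bool, what is visible of it) and "rect" ([centre column, centre row, width, height] in pixels, round what is visible of it).
- spot_point(camera, label): "xy" ([column, row] in pixels: a listed point, or the origin of a listed thing).
The state is a dict: "time_s": time; "joints": joint angles; "dq": joint speeds; "tau": joint torques, N m; "eef_pos": TCP position; "ee_rot": TCP orientation; "force": force on the tool from outside, world axes, zero at the start; "wrist_torque": the same for the moment, N m; "grip_width": opening from 0.0 (shut) to 1.0 (fully open); "grip_force": force on a finger pad.
Only numpy, scipy, OpenCV 4.12 (cv2) and the standard library are available. Lean on these libraries where they do the work, as an engineer would, in place of code of your own. Each camera call takes 0.05 s, during which the arm holds its last target. There are 200 camera calls.

## Task

Closing time: push the wooden ball along its curved wire-railed track to the open end where the rails stop and let it settle in the shallow hole there. Then lift it straight up from there (do not force it up through the rails) and set it down gently in the big empty well of the coin tray, leaving the bell and the clay pig where they are.

Things in the scene. Friction and masses are not known exactly. Their poses are not given: they have to be found in the camera images.
- track: Fixed ball track: wooden board 250 (x) by 320 mm (y), 12 mm thick; origin on the counter. Two level parallel 6 mm steel wires, 49 mm between centres (43 mm clear slot), centres 41 mm over the board, cage a 50 mm ball rolling on the board. Wire posts stand outside, 35 mm from the centre line. Track axes: straight part along y at x = 70 mm, then a bend towards -x. Board edges x +-125, y -150, 170.
- rail_start (a point): Centre line of the track at its closed end, where a wire hoop joins both rails; at the board's upper face, 12 mm over the counter. Axes as the track's. From here the track runs straight along -y for 145 mm, to the point 90 mm in +x from point bend.
- bend (a point): Centre of the track's quarter-circle bend, at the board's upper face; axes as the track's. The centre line has radius 90 mm about this point: it goes from 90 mm in +x of it, round to 90 mm in -y of it, then along -x for 50 mm to the exit hole. The wires end 10 mm after the bend, 40 mm before the hole: from there the board is open.
- exit (a point): Centre of the exit hole in the board, at its upper face (12 mm over the counter); 28 mm across: the ball sinks 4 mm into it, its centre then 21 mm over the board. Axes as the track's: the ball arrives along -x. A wooden cleat 14 mm high stands across the way 28 mm beyond (-x); both sides along y are free for fingers, nothing else stands within 35 mm.
- ball_center (a point): Centre of the loose ball: dark waxed slippery wood, 50 mm diameter, 35 to 70 g. It starts at rest in the straight part of the track, 70 to 140 mm from the closed end, centre 25 mm over the board, top 6 mm above the wires. It rolls freely and may run a little ahead of what pushes it; in the hole it stays. Its axes turn as it rolls.
- tray: Aluminium coin tray, fixed to the counter: 190 mm (x) by 150 mm (y), 22 mm high, walls and floor 3 mm; origin at the centre of its underside. A cross wall at x = 43 to 46 mm parts three small wells with coins (x above 46) from one big empty well (x = -92 to 43, y = -72 to 72).
- well (a point): Centre of the big empty well, on its floor (3 mm over the counter); axes as the tray's. The well measures 135 mm (x) by 144 mm (y) inside, 19 mm deep.
- bell: Brass push-button desk bell, loose, 84 mm across, 59 mm high; origin at the centre of its underside. Bystander.
- pig: Chipped blue clay pig whistle, loose, about 105 mm long (x), 58 mm wide, 75 mm high; origin under its middle. Bystander.
Not all that is in view belongs to the job. Of the things that look like the part that bears ball_center, the middle-sized one is meant. There is more than one size of the tray; the job needs the larger.

How it is judged:
By the outcome, as a careful person would: the job done as asked, in the order asked, and still so for the second after the job is handed in, with the robot touching nothing.
It also fails if it takes over 72 s, if anything falls off the work surface, if the arm or the gripper's body presses on something with over 40 N, if the wrist force passes 120 N, or if a joint passes its speed limit or range.

## Working session

There is one attempt and no reset: what is moved stays moved. The work goes in short steps, Python scripts to look and compute and a tool call to move; the robot and the scene stay as the last step left them, time stands still between calls to the robot, and variables do not carry over. Pictures are saved under pics/ and viewed, at most 10 in all, crops included, and the job is handed in when it is done.

Besides the shell and the picture viewer there is one more tool, called after ">>>" as a command line: name --argument value ..., lists and objects as JSON in quotes. step_arm: Moves the arm, as the interface text tells. Its arguments: {"type":"object","properties":{"commands":{"type":"string"},"newtons":{"type":"number"}},"required":["commands"]}

```bash
mkdir -p pics; cat > h.py <<'E'
from rig import *
import numpy as np, cv2
from scipy.spatial.transform import Rotation as R
def ray(cam,uv,m=None):
    m=m or camera_model(cam); K=np.array(m["mtx"]); d=(np.linalg.inv(K)@[uv[0],uv[1],1])[:2]
    s=d.copy()
    for _ in range(20): s=d/(1+m["k1"]*(s@s))
    return np.array(m["eye"]),np.array(m["rotation"])@[s[0],s[1],1]
def at(cam,uv,z,m=None):
    e,r=ray(cam,uv,m); return e+r*(z-e[2])/r[2]
def proj(cam,p,m=None):
    m=m or camera_model(cam); c=np.array(m["rotation"]).T@(np.array(p)-m["eye"]); s=c[:2]/c[2]; s=s*(1+m["k1"]*(s@s)); K=np.array(m["mtx"]); return (K@[s[0],s[1],1])[:2]
def save(n,img): cv2.imwrite("pics/"+n+".png",img[...,::-1])
E
python3 - <<'E'
from h import *
a=capture("top"); b=capture("scene")
Z=dict(track=0,rail_start=12,bend=12,exit=12,ball_center=37,tray=0,well=3,bell=0,pig=0)
print(camera_model("top")["eye"],camera_model("scene")["eye"])
for c in("top","scene"):
  for l,z in Z.items():
    print(c,l,[(np.round(d["xy"]).tolist(),round(d["score"],2),at(c,d["xy"],z)[:2].round().tolist()) for d in spot_point(c,l)[:4]])
save("a",cv2.resize(a,(800,600))); save("b",cv2.resize(b,(800,600)))
print(sense()["time_s"])
E
```

```text
[ 523.72938009   68.17800368 1211.44400728] [1590.83332818  311.08938441  764.51245528]Traceback (most recent call last):
  File "<stdin>", line 7, in <module>
  File "h.py", line 10, in at
    e,r=ray(cam,uv,m); return e+r*(z-e[2])/r[2]
        ~~~^^^^^^^^^^
  File "h.py", line 8, in ray
    return np.array(m["eye"]),np.array(m["rotation"])@[s[0],s[1],1]
                              ~~~~~~~~~~~~~~~~~~~~~~~^~~~~~~~~~~~~~
ValueError: matmul: Input operand 1 has a mismatch in its core dimension 0, with gufunc signature (n?,k),(k,m?)->(n?,m?) (size 3 is different from 4)
```

The camera rotation is a quaternion, so I'll convert it.

```bash
sed -i 's/np.array(m\["rotation"\])/rot(m)/' h.py; cat >> h.py <<'E'
def rot(m): return R.from_quat(m["rotation"],scalar_first=True).as_matrix()
E
python3 - <<'E'
from h import *
a=capture("top"); b=capture("scene")
save("a",cv2.resize(a,(800,600))); save("b",cv2.resize(b,(800,600)))
Z=dict(track=0,rail_start=12,bend=12,exit=12,ball_center=37,tray=0,well=3,bell=0,pig=0)
for c in("top","scene"):
  for l,z in Z.items():
    print(c,l,[(np.round(d["xy"]).tolist(),round(d["score"],2),at(c,d["xy"],z)[:2].round().tolist()) for d in spot_point(c,l)[:4]])
print(sense()["time_s"])
E
```

```text
top track [([210.0, 215.0], 0.78, [523.0, 212.0])]
top rail_start [([159.0, 192.0], 0.66, [586.0, 359.0])]
top bend [([211.0, 223.0], 0.6, [500.0, 208.0])]
top exit [([241.0, 239.0], 0.65, [455.0, 120.0])]
top ball_center [([191.0, 191.0], 0.71, [591.0, 261.0]), ([112.0, 201.0], 0.7, [560.0, 486.0]), ([193.0, 144.0], 0.57, [726.0, 259.0]), ([229.0, 141.0], 0.46, [734.0, 155.0])]
top tray [([348.0, 208.0], 0.76, [545.0, -191.0]), ([360.0, 131.0], 0.7, [772.0, -227.0])]
top well [([362.0, 137.0], 0.76, [755.0, -233.0]), ([345.0, 219.0], 0.62, [515.0, -182.0])]
top bell [([112.0, 205.0], 0.86, [549.0, 499.0])]
top pig [([304.0, 125.0], 0.73, [790.0, -63.0])]
scene track [([302.0, 191.0], 0.7, [518.0, 207.0]), ([353.0, 208.0], 0.34, [567.0, 355.0])]
scene rail_start [([353.0, 209.0], 0.89, [588.0, 355.0])]
scene bend [([306.0, 182.0], 0.87, [489.0, 212.0])]
scene exit [([275.0, 173.0], 0.67, [460.0, 113.0]), ([304.0, 183.0], 0.52, [491.0, 208.0])]
scene ball_center [([314.0, 232.0], 0.82, [737.0, 265.0]), ([319.0, 198.0], 0.71, [593.0, 259.0]), ([268.0, 236.0], 0.49, [776.0, 155.0]), ([302.0, 191.0], 0.17, [571.0, 212.0])]
scene tray [([123.0, 226.0], 0.61, [785.0, -233.0]), ([175.0, 177.0], 0.6, [533.0, -184.0])]
scene well [([172.0, 177.0], 0.63, [538.0, -191.0]), ([129.0, 220.0], 0.6, [762.0, -227.0])]
scene bell [([408.0, 215.0], 0.68, [563.0, 501.0])]
scene pig [([185.0, 237.0], 0.87, [786.0, -59.0])]
1.15
```

View pics/a.png

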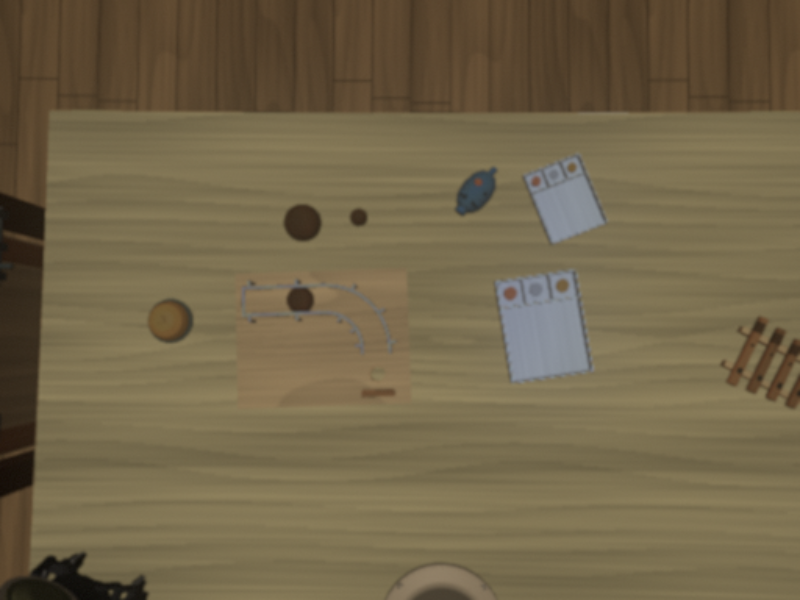

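View pics/b.png

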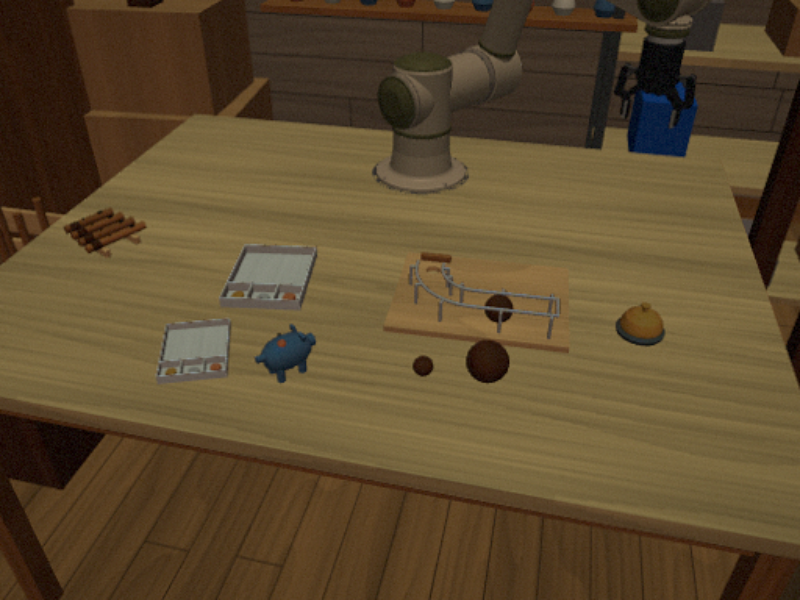

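Top view: the track board spans about (236,272) to (409,408), with the middle-sized ball at (300,300) inside the rails. The exit is at (377,375), the larger tray at (543,325), the bell at (170,320) and the pig at (476,190). The scene view agrees. Next I'll move above the track for a close look.

```bash
cat >> h.py <<'E'
def yaw(s): 
    x=R.from_quat(s["ee_rot"],scalar_first=True).as_matrix()[:,0]; return np.arctan2(x[1],x[0])
def rel(x,y,z,th,s=None):
    s=s or sense(); r=R.from_quat(s["ee_rot"],scalar_first=True)
    T=R.from_matrix(np.array([[np.cos(th),np.sin(th),0],[np.sin(th),-np.cos(th),0],[0,0,-1]]).T.T)
    d=r.inv().apply(np.array([x,y,z])-s["eef_pos"])/10; v=(r.inv()*T).as_rotvec()
    return d.round(2).tolist(),v.round(3).tolist()
E
python3 - <<'E'
from h import *
s=sense(); print(s["ee_rot"],yaw(s),s["joints"],s["grip_width"])
m=camera_model("wrist"); print(m["eye"],rot(m).round(2).tolist(),m["mtx"])
for th in (0,np.pi,np.pi/2,-np.pi/2): print(th,rel(480,240,330,th))
E
```

```text
[-8.73463474e-06  1.76456990e-01  9.84308351e-01 -7.09381052e-06] 2.786821075166276 [ 9.92626377e-01  3.12891692e-01  1.49772644e+00  1.08605316e-05
  1.33099440e+00 -2.23400951e-01] 0.9998878349673219
[104.31264787 521.83554868 374.68787198] [[0.35, 0.89, 0.3], [0.94, -0.33, -0.11], [-0.0, 0.32, -0.95]] [[312.2004327    0.         254.50265072]
 [  0.         312.2004327  191.16493931]
 [  0.           0.           1.        ]]
0 ([-36.67, -13.32, -8.17], [-0.0, 0.0, 2.787])
3.141592653589793 ([-36.67, -13.32, -8.17], [-0.0, -0.0, -0.355])
1.5707963267948966 ([-36.67, -13.32, -8.17], [-0.0, -0.0, 1.216])
-1.5707963267948966 ([-36.67, -13.32, -8.17], [0.0, -0.0, -1.926])
```

>>> step_arm --commands "0 -4 -1 -1 0 0 -0.09; 0 -8 -3 -2 0 0 -0.18; 0 -12 -4.5 -3 0 0 -0.27; 0 -16 -6 -4 0 0 -0.355; 0 -20 -7.5 -5 0 0 -0.355; 0 -24 -9 -6 0 0 -0.355; 0 -28 -10.5 -7 0 0 -0.355; 0 -32 -12 -8 0 0 -0.355; 0 -33.8 -14 -8 0 0 -0.355; 0 -33.8 -14.3 -8 0 0 -0.355; 0 -33.8 -14.3 -8 0 0 -0.355; 0 -33.8 -14.3 -8 0 0 -0.355; 0 -33.8 -14.3 -8 0 0 -0.355; 0 -33.8 -14.3 -8 0 0 -0.355"

```text
time_s: 2.32
eef_pos: [448.9, 241.9, 328.3]
ee_rot: [-0.0, -0.001, 1.0, 0.0]
force: [-0.9, 1.1, -0.0]
grip_width: -0.0
grip_force: 0.0
```

```bash
python3 - <<'E'
from h import *
s=sense(); print(s["eef_pos"],yaw(s),s["time_s"],s["grip_width"])
m=camera_model("wrist"); a=capture("wrist"); save("c",cv2.resize(a,(800,600)))
Z=dict(rail_start=12,bend=12,exit=12,ball_center=37)
for l,z in Z.items():
    print(l,[(np.round(d["xy"],1).tolist(),round(d["score"],2),at("wrist",d["xy"],z,m)[:2].round(1).tolist()) for d in spot_point("wrist",l)[:4]])
E
```

```text
[448.9283843  241.89230559 328.28848268] -3.139384705597293 2.3167 -0.00015518876175464494
rail_start [([330.4, 233.3], 0.81, [583.7, 361.5]), ([232.2, 181.7], 0.48, [499.7, 209.6])]
bend [([232.9, 181.5], 0.93, [499.4, 210.6])]
exit [([169.9, 151.1], 0.95, [454.1, 121.4])]
ball_center [([269.2, 243.7], 0.72, [588.8, 264.8]), ([265.3, 321.5], 0.62, [730.8, 260.7]), ([422.6, 210.0], 0.35, [534.0, 483.5])]
```

View pics/c.png

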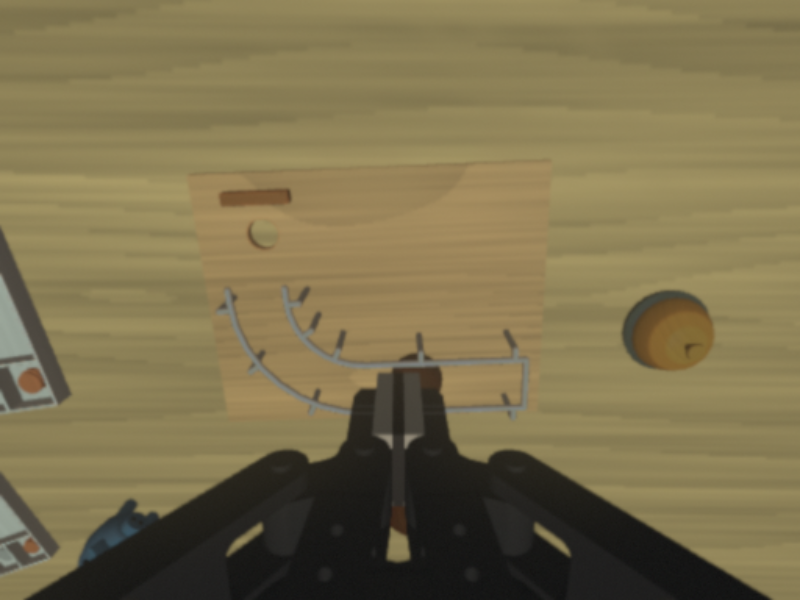

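Wrist view: board corners at (190,175) and (551,160), exit hole at (263,233), rail hoop at (525,383). The ball is partly hidden behind the fingers at (417,372). I'll fit the track pose to these.

```bash
cat >> h.py <<'E'
TR=None
def fit(P,W):
    P,W=np.array(P,float),np.array(W,float); p,w=P.mean(0),W.mean(0); a,b=P-p,W-w
    t=np.arctan2((a[:,0]*b[:,1]-a[:,1]*b[:,0]).sum(),(a*b).sum()); M=np.array([[np.cos(t),-np.sin(t)],[np.sin(t),np.cos(t)]])
    return t,w-M@p,M
E
python3 - <<'E'
from h import *
m=camera_model("wrist"); k=.64
f=lambda u,v,z:at("wrist",(u*k,v*k),z,m)[:2]
# track frame, exit=(-70,y0-235), rail_start=(70,y0), bend=(-20,y0-145); board corners give y0
W=dict(c1=f(190,175,12),c2=f(551,160,12),c4=f(227,415,12),exit=f(263,233,12),h1=f(526,358,53),h2=f(524,408,53),e1=f(229,291,53),e2=f(286,288,53),ex=(454.1,121.4),bd=(499.4,210.6))
y0=145-20+0
best=None
for y0 in np.arange(100,160,2.5):
  P=dict(c1=(-125,-150),c2=(-125,170),c4=(125,-150),exit=(-70,y0-235),h1=(45.5,y0),h2=(94.5,y0),e1=(-30,y0-235-24.5),e2=(-30,y0-235+24.5),ex=(-70,y0-235),bd=(-20,y0-145))
  t,o,M=fit(list(P.values()),[W[q] for q in P]); r=np.array([W[q]-M@P[q]-o for q in P])
  if best is None or (r**2).sum()<best[0]: best=((r**2).sum(),y0,t,o,r,M)
e,y0,t,o,r,M=best; print(y0,np.degrees(t),o,r.round(1).tolist())
for n,p in dict(rs=(70,y0),b0=(70,y0-145),bend=(-20,y0-145),b1=(-20,y0-235),exit=(-70,y0-235)).items(): print(n,(M@p+o).round(1))
d=M.T@(np.array([588.8,264.8])-o); print("ball track",d-[70,y0])
E
```

```text
145.0 1.9057205039639065 [518.60679146 211.73284352] [[1.8, 1.6], [-0.7, -2.1], [-6.1, -1.1], [0.0, -0.8], [-1.7, -0.2], [0.9, 0.6], [1.9, 0.1], [0.7, 0.4], [2.5, 1.9], [0.8, -0.5]]
rs [583.7 359. ]
b0 [588.6 214.1]
bend [498.6 211.1]
b1 [501.6 121.1]
exit [451.6 119.5]
ball track [  1.91913115 -94.29646762]
```

>>> step_arm --commands "0 -3.4 1.9 2 0 0 -0.031; 0 -6.8 3.8 4.5 0 0 -0.031; 0 -10.2 5.6 7 0 0 -0.031; 0 -13.6 7.5 9.5 0 0 -0.031; 0 -13.6 7.5 13 0 0 -0.031; 0 -13.6 7.5 16.5 0 0 -0.031; 0 -13.6 7.5 20 0 0 -0.031; 0 -13.6 7.5 20 0 0 -0.031; 0 -13.6 7.5 20 0 0 -0.031; 0 -13.6 7.5 20 0 0 -0.031"

```text
time_s: 3.4
eef_pos: [586.6, 316.3, 131.2]
ee_rot: [0.002, -0.016, 1.0, 0.001]
force: [-0.5, 0.4, 0.8]
grip_width: 0.002
grip_force: 0.0
```

```bash
python3 - <<'E'
from h import *
s=sense(); print(s["eef_pos"],yaw(s))
m=camera_model("wrist"); a=capture("wrist"); b=capture("scene")
def mk(a,cam,ps,m):
  a=cv2.resize(a,None,fx=2,fy=2)
  for p in ps: cv2.circle(a,tuple(int(2*v) for v in proj(cam,p,m)),2,(255,0,0),-1)
  return a
t=np.radians(1.95);M=np.array([[np.cos(t),-np.sin(t)],[np.sin(t),np.cos(t)]]);o=np.array([518.6,211.7])
pt=lambda x,y,z:[*(M@[x,y]+o),z]
ps=[pt(x,y,53) for x in (45.5,94.5) for y in range(0,146,15)]+[pt(-20+r*np.cos(q),r*np.sin(q),53) for r in (65.5,114.5) for q in np.linspace(0,-1.57,8)]+[pt(-70,-90,12)]
A=mk(a,"wrist",ps,m); B=mk(b,"scene",ps,camera_model("scene"))
save("d",np.hstack([cv2.resize(A,(400,300)),np.zeros((300,1,3),np.uint8)])[:,:400]); save("e",np.vstack([cv2.resize(A,(720,540))[:300],B[280:560,380:1100][:300]]))
E
```

```text
[586.63043631 316.25406278 131.21772961] -3.1102386399005595Traceback (most recent call last):
  File "<stdin>", line 12, in <module>
    return _nx.concatenate(arrs, 0, dtype=dtype, casting=casting)
           ~~~~~~~~~~~~~~~^^^^^^^^^^^^^^^^^^^^^^^^^^^^^^^^^^^^^^^
ValueError: all the input array dimensions except for the concatenation axis must match exactly, but along dimension 1, the array at index 0 has size 720 and the array at index 1 has size 644
```

```bash
cat >> h.py <<'E'
t=np.radians(1.95);M=np.array([[np.cos(t),-np.sin(t)],[np.sin(t),np.cos(t)]]);o=np.array([518.6,211.7])
pt=lambda x,y,z:[*(M@[x,y]+o),z]
PS=[pt(x,y,53) for x in (45.5,94.5) for y in range(0,146,15)]+[pt(-20+r*np.cos(q),r*np.sin(q),53) for r in (65.5,114.5) for q in np.linspace(0,-1.57,8)]+[pt(-70,-90,12)]
def mk(a,cam,ps,m):
  a=cv2.resize(a,None,fx=2,fy=2)
  for p in ps: cv2.circle(a,tuple(int(2*v) for v in proj(cam,p,m)),2,(255,0,0),-1)
  return a
E
python3 - <<'E'
from h import *
m=camera_model("wrist"); a=capture("wrist"); b=capture("scene")
A=mk(a,"wrist",PS,m); B=mk(b,"scene",PS,camera_model("scene"))
save("e",np.vstack([cv2.resize(A,(640,480))[:320],B[270:540,300:940]]))
E
```

```text
(no output)
```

View pics/e.png

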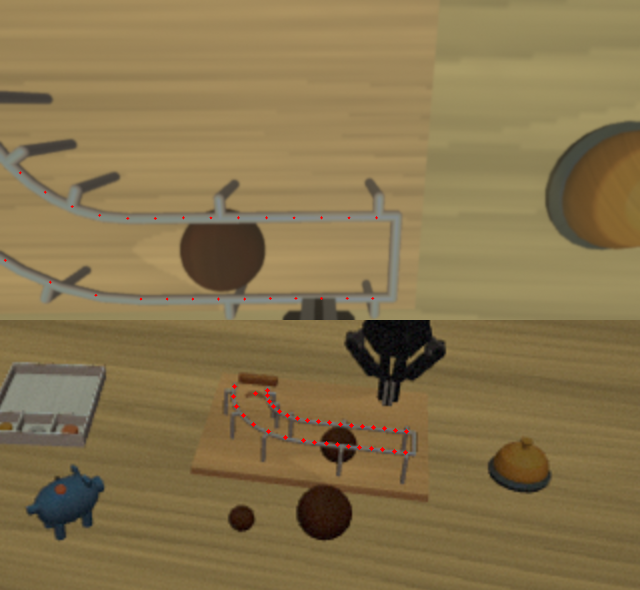

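The model dots lie on the rails in both views, so the track fit is good. The ball sits about 97 mm from the closed end. Lowering the shut fingers behind it.

>>> step_arm --commands "0 0.15 0 2 0 0 0; 0 0.15 0 4 0 0 0; 0 0.15 0 5.5 0 0 0; 0 0.15 0 7 0 0 0; 0 0.15 0 8 0 0 0; 0 0.15 0 8.8 0 0 0; 0 0.15 0 8.8 0 0 0; 0 0.15 0 8.8 0 0 0"

```text
time_s: 4.27
eef_pos: [584.4, 315.9, 40.9]
ee_rot: [0.0, -0.016, 1.0, 0.0]
force: [-0.4, -0.7, 0.4]
grip_width: -0.0
grip_force: 0.0
```

```bash
cat >> h.py <<'E'
def cl(s): # path length from start -> track x,y, heading offset phi (0 = going -y, pi/2 = going -x)
    if s<145: return 70,145-s,0
    a=(s-145)/90
    if a<np.pi/2: return -20+90*np.cos(a),-90*np.sin(a),a
    return -20-(s-145-90*np.pi/2),-90,np.pi/2
def rows(ss,z,n0=0):
    s=sense(); 
    for q in ss:
        x,y,f=cl(q); x2,y2,_=cl(q+40); 
        ph=np.arctan2(-(x2-x),-(y2-y)) if q<286 else np.pi/2
        w=pt(x,y,z); d,v=rel(*w,np.pi+t-ph,s); print("0",*np.round(d,1),0,0,round(v[2],2),end="; ")
    print()
E
python3 - <<'E'
from h import *
s=sense(); print(s["eef_pos"],yaw(s),M.T@(s["eef_pos"][:2]-o),s["force"])
rows(np.arange(48,145,5),42)
E
```

```text
[584.42917892 315.88587758  40.88930506] -3.110345594701609 [ 69.33622675 101.8855512 ] [-0.3831894  -0.66092195  0.42800749]
0 -0.1 -0.5 -0.1 0 0 -0.0; 0 -0.1 -1.0 -0.1 0 0 -0.0; 0 -0.1 -1.5 -0.1 0 0 -0.0; 0 -0.1 -2.0 -0.1 0 0 -0.0; 0 -0.1 -2.5 -0.1 0 0 -0.0; 0 -0.1 -3.0 -0.1 0 0 -0.0; 0 -0.1 -3.5 -0.1 0 0 -0.0; 0 -0.1 -4.0 -0.1 0 0 -0.0; 0 -0.1 -4.5 -0.1 0 0 -0.0; 0 -0.1 -5.0 -0.1 0 0 -0.0; 0 -0.1 -5.5 -0.1 0 0 -0.0; 0 -0.1 -6.0 -0.1 0 0 -0.0; 0 -0.1 -6.5 -0.1 0 0 -0.0; 0 -0.1 -7.0 -0.1 0 0 0.01; 0 -0.1 -7.5 -0.1 0 0 0.02; 0 -0.1 -8.0 -0.1 0 0 0.04; 0 -0.1 -8.5 -0.1 0 0 0.07; 0 -0.1 -9.0 -0.1 0 0 0.11; 0 -0.1 -9.5 -0.1 0 0 0.15; 0 -0.1 -10.0 -0.1 0 0 0.2;
```

>>> step_arm --commands "0 -0.1 -0.5 -0.1 0 0 0; 0 -0.1 -1.0 -0.1 0 0 0; 0 -0.1 -1.5 -0.1 0 0 0; 0 -0.1 -2.0 -0.1 0 0 0; 0 -0.1 -2.5 -0.1 0 0 0; 0 -0.1 -3.0 -0.1 0 0 0; 0 -0.1 -3.5 -0.1 0 0 0; 0 -0.1 -4.0 -0.1 0 0 0; 0 -0.1 -4.5 -0.1 0 0 0; 0 -0.1 -5.0 -0.1 0 0 0; 0 -0.1 -5.5 -0.1 0 0 0; 0 -0.1 -6.0 -0.1 0 0 0; 0 -0.1 -6.5 -0.1 0 0 0; 0 -0.1 -7.0 -0.1 0 0 0.01; 0 -0.1 -7.5 -0.1 0 0 0.02; 0 -0.1 -8.0 -0.1 0 0 0.04; 0 -0.1 -8.5 -0.1 0 0 0.07; 0 -0.1 -9.0 -0.1 0 0 0.11; 0 -0.1 -9.5 -0.1 0 0 0.15; 0 -0.1 -10.0 -0.1 0 0 0.2"

```text
time_s: 5.93
eef_pos: [588.3, 215.4, 41.3]
ee_rot: [0.0, 0.086, 0.996, 0.0]
force: [0.2, 0.1, 0.3]
grip_width: 0.001
grip_force: 0.3
```

```bash
python3 - <<'E'
from h import *
s=sense(); print(s["eef_pos"],yaw(s),M.T@(s["eef_pos"][:2]-o),s["force"])
b=capture("scene");capture("top")
for c in("top","scene"): print([(round(d["score"],2),(M.T@(at(c,d["xy"],37)[:2]-o)).round().tolist()) for d in spot_point(c,"ball_center")[:4]])
rows(np.arange(147,242,5),42)
cv2.imwrite("pics/f.png",cv2.resize(b[150:250,200:360],(640,400),interpolation=2)[...,::-1])
E
```

```text
[588.27732562 215.37417213  41.30492275] 2.9691767364417396 [69.76199796  1.30110965] [0.20026886 0.09688534 0.32316085]
[(0.81, [214.0, 34.0]), (0.62, [61.0, -31.0]), (0.59, [219.0, -63.0])]
[(0.64, [213.0, 38.0]), (0.63, [247.0, -64.0]), (0.51, [71.0, -35.0])]
0 -0.1 -0.4 -0.1 0 0 0.04; 0 -0.2 -0.9 -0.1 0 0 0.1; 0 -0.2 -1.4 -0.1 0 0 0.15; 0 -0.2 -1.8 -0.1 0 0 0.21; 0 -0.2 -2.4 -0.1 0 0 0.26; 0 -0.2 -2.8 -0.1 0 0 0.32; 0 -0.1 -3.4 -0.1 0 0 0.38; 0 -0.0 -3.8 -0.1 0 0 0.43; 0 0.1 -4.3 -0.1 0 0 0.49; 0 0.2 -4.8 -0.1 0 0 0.54; 0 0.4 -5.3 -0.1 0 0 0.6; 0 0.6 -5.7 -0.1 0 0 0.65; 0 0.8 -6.2 -0.1 0 0 0.71; 0 1.0 -6.6 -0.1 0 0 0.76; 0 1.3 -7.0 -0.1 0 0 0.82; 0 1.6 -7.4 -0.1 0 0 0.88; 0 1.9 -7.8 -0.1 0 0 0.93; 0 2.3 -8.2 -0.1 0 0 0.99; 0 2.6 -8.6 -0.1 0 0 1.04;
```

View pics/f.png

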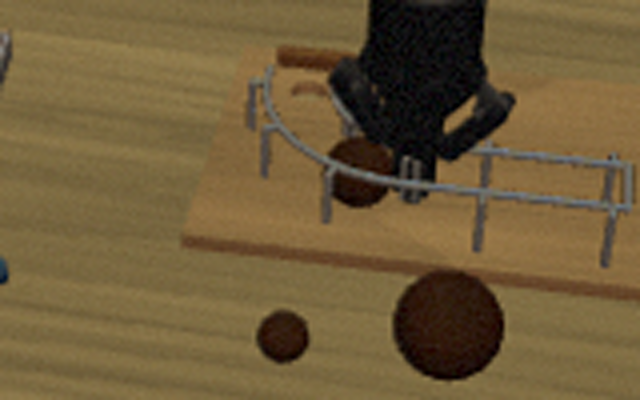

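The fingers are pushing the ball, which is now entering the bend (ball at (360,172), fingers at (413,175)). Continuing.

>>> step_arm --commands "0 -0.1 -0.4 -0.1 0 0 0.04; 0 -0.2 -0.9 -0.1 0 0 0.1; 0 -0.2 -1.4 -0.1 0 0 0.15; 0 -0.2 -1.8 -0.1 0 0 0.21; 0 -0.2 -2.4 -0.1 0 0 0.26; 0 -0.2 -2.8 -0.1 0 0 0.32; 0 -0.1 -3.4 -0.1 0 0 0.38; 0 0 -3.8 -0.1 0 0 0.43; 0 0.1 -4.3 -0.1 0 0 0.49; 0 0.2 -4.8 -0.1 0 0 0.54; 0 0.4 -5.3 -0.1 0 0 0.6; 0 0.6 -5.7 -0.1 0 0 0.65; 0 0.8 -6.2 -0.1 0 0 0.71; 0 1.0 -6.6 -0.1 0 0 0.76; 0 1.3 -7.0 -0.1 0 0 0.82; 0 1.6 -7.4 -0.1 0 0 0.88; 0 1.9 -7.8 -0.1 0 0 0.93; 0 2.3 -8.2 -0.1 0 0 0.99; 0 2.6 -8.6 -0.1 0 0 1.04"

```text
time_s: 7.72
eef_pos: [547.9, 135.6, 42.3]
ee_rot: [0.0, 0.569, 0.822, 0.0]
force: [0.2, 0.4, 0.3]
grip_width: 0.006
grip_force: 0.0
```

```bash
python3 - <<'E'
from h import *
s=sense(); print(s["eef_pos"],yaw(s),M.T@(s["eef_pos"][:2]-o),s["force"])
b=capture("scene");capture("top")
for c in("top","scene"): print([(round(d["score"],2),(M.T@(at(c,d["xy"],35)[:2]-o)).round().tolist()) for d in spot_point(c,"ball_center")[:4]])
rows(np.arange(242,294,4),42)
cv2.imwrite("pics/g.png",cv2.resize(b[150:250,200:360],(640,400),interpolation=2)[...,::-1])
E
```

```text
[547.93323173 135.62419016  42.3230793 ] 1.9310792469319564 [ 26.72758667 -77.02988665] [0.15624028 0.36256469 0.26100568]
[(0.8, [213.0, 32.0]), (0.63, [216.0, -67.0])]
[(0.81, [226.0, 45.0]), (0.7, [249.0, -63.0]), (0.49, [-7.0, -100.0])]
0 -0.1 -0.5 0.0 0 0 0.06; 0 -0.1 -0.9 0.0 0 0 0.1; 0 -0.2 -1.3 0.0 0 0 0.15; 0 -0.2 -1.7 0.0 0 0 0.18; 0 -0.2 -2.1 0.0 0 0 0.22; 0 -0.2 -2.5 0.0 0 0 0.25; 0 -0.1 -2.9 0.0 0 0 0.27; 0 -0.1 -3.3 0.0 0 0 0.29; 0 -0.0 -3.7 0.0 0 0 0.31; 0 0.1 -4.1 0.0 0 0 0.32; 0 0.2 -4.5 0.0 0 0 0.33; 0 0.3 -4.8 0.0 0 0 0.33; 0 0.4 -5.2 0.0 0 0 0.33;
```

View pics/g.png

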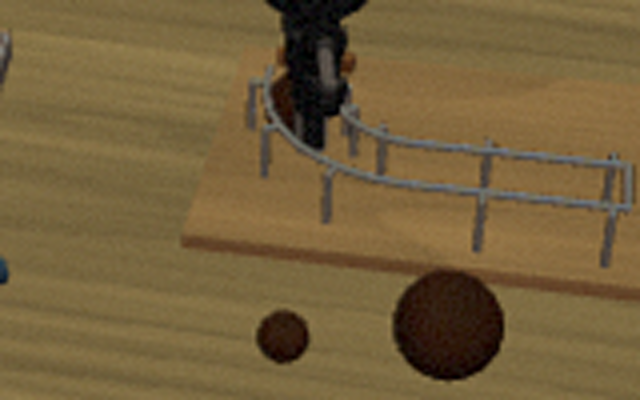

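The ball is just ahead of the fingers at the end of the bend, near (288,95). Making the final push.

>>> step_arm --commands "0 -0.1 -0.5 0 0 0 0.06; 0 -0.1 -0.9 0 0 0 0.1; 0 -0.2 -1.3 0 0 0 0.15; 0 -0.2 -1.7 0 0 0 0.18; 0 -0.2 -2.1 0 0 0 0.22; 0 -0.2 -2.5 0 0 0 0.25; 0 -0.1 -2.9 0 0 0 0.27; 0 -0.1 -3.3 0 0 0 0.29; 0 0 -3.7 0 0 0 0.31; 0 0.1 -4.1 0 0 0 0.32; 0 0.2 -4.5 0 0 0 0.33; 0 0.3 -4.8 0 0 0 0.33; 0 0.4 -5.2 0 0 0 0.33; 0 0.4 -5.2 0 0 0 0.33; 0 0.4 -5.2 0 0 0 0.33"

```text
time_s: 9.17
eef_pos: [498.1, 120.8, 42.4]
ee_rot: [0.0, 0.696, 0.718, 0.0]
force: [0.3, -0.2, -0.2]
grip_width: -0.0
grip_force: 0.0
```

```bash
python3 - <<'E'
from h import *
s=sense(); print(s["eef_pos"],yaw(s),M.T@(s["eef_pos"][:2]-o),s["force"])
m=camera_model("wrist");w=capture("wrist");a=capture("top")
for c in("top","wrist"): print([(round(d["score"],2),(M.T@(at(c,d["xy"],33)[:2]-o)).round().tolist()) for d in spot_point(c,"ball_center")[:4]])
save("i",np.hstack([cv2.resize(w,(400,300)),cv2.resize(a[190:280,180:300],(400,300),interpolation=2)]))
print(rel(*pt(-20,-90,150),np.pi/2+t))
E
```

```text
[498.10222838 120.76199681  42.37687522] 1.6029992093916745 [-23.58028071 -90.18785632] [ 0.33965194 -0.20308248 -0.1808509 ]
[(0.94, [206.0, 46.0]), (0.48, [268.0, -291.0]), (0.46, [212.0, -68.0])]
[(0.73, [-70.0, -92.0])]
([0.02, 0.34, -10.77], [0.0, 0.0, -0.002])
```

View pics/i.png

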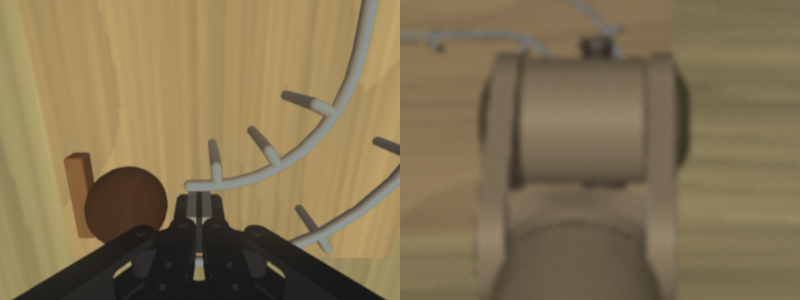

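The wrist view shows the ball seated against the hole near the cleat, at (125,203) in the left half. It measures (-70,-92) in track axes, against a hole at (-70,-90). Now I'll rise, turn a quarter and open above it.

>>> step_arm --commands "0 0 0 -3.5 0 0 0; 0 0 0.1 -7 0 0 0; 0 0 0.1 -10 0 0 -0.1; 1 0 -0.5 -11 0 0 -0.2; 1 0 -1 -11 0 0 -0.32; 1 0 -1.5 -11 0 0 -0.44; 1 0 -2 -11 0 0 -0.56; 1 0 -2.5 -11 0 0 -0.68; 1 0 -3 -11 0 0 -0.8; 1 0 -3.5 -11 0 0 -0.92; 1 0 -4 -11 0 0 -1.04; 1 0 -4.6 -11 0 0 -1.16; 1 0 -4.6 -11 0 0 -1.28; 1 0 -4.6 -11 0 0 -1.4; 1 0 -4.6 -11 0 0 -1.5; 1 0 -4.6 -11 0 0 -1.57; 1 0 -4.6 -11 0 0 -1.57; 1 0 -4.6 -11 0 0 -1.57"

```text
time_s: 10.87
eef_pos: [452.2, 119.3, 152.3]
ee_rot: [0.0, -0.014, 1.0, 0.0]
force: [-1.4, 0.9, 0.8]
grip_width: 0.998
grip_force: 0.0
```

```bash
python3 - <<'E'
from h import *
s=sense(); print(s["eef_pos"],yaw(s),M.T@(s["eef_pos"][:2]-o),s["grip_width"])
m=camera_model("wrist");w=capture("wrist");a=capture("top");b=capture("scene")
for c in("top","wrist","scene"): print(c,[(round(d["score"],2),(M.T@(at(c,d["xy"],33,m if c=="wrist" else None)[:2]-o)).round(1).tolist()) for d in spot_point(c,"ball_center")[:4]])
for d in trace("wrist","ball_center")[:2]:
  c,r=cv2.minEnclosingCircle(np.argwhere(d["mask"])[:,::-1].astype(np.float32)); print(d["score"],d["rect"],c,r,(M.T@(at("wrist",c,33,m)[:2]-o)))
save("j",np.hstack([cv2.resize(w,(400,300)),cv2.resize(b[150:240,220:340],(400,300),interpolation=2)]))
print(rel(*pt(-70,-90,30),np.pi+t))
E
```

```text
[452.22364266 119.29197913 152.31377784] -3.112670341796351 [-69.48231904 -90.095896  ] 0.9978829854247092
top [(0.83, [217.8, 43.2]), (0.43, [211.9, -64.8])]
wrist [(0.84, [-69.6, -90.5])]
scene [(0.96, [220.7, 46.5]), (0.72, [-54.7, -84.7]), (0.57, [241.3, -61.4])]
0.75 [256.2, 193.1, 57.7, 56.8] (253.0773468017578, 192.23654174804688) 30.081066131591797 [-69.17901741 -90.50277451]
0.38 [346.1, 243.1, 331.8, 252.4] (348.2236328125, 224.32838439941406) 195.52806091308594 [-39.63934738  -8.96134998]
([0.05, 0.01, 12.23], [0.0, -0.0, -0.003])
```

View pics/j.png

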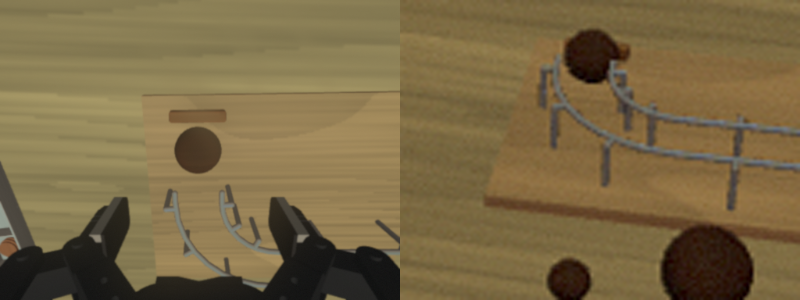

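The ball is settled in the hole at (-69.5,-90.5), and the fingers are aligned either side of it in y. Descending and gripping gently.

>>> step_arm --commands "1 0 0 3 0 0 0; 1 0 0 6 0 0 0; 1 0 0 8.5 0 0 0; 1 0 0 10.5 0 0 0; 1 0 0 12 0 0 0; 1 0 0 12.2 0 0 0; 1 0 0 12.2 0 0 0; 0 0 0 12.2 0 0 0; 0 0 0 12.2 0 0 0; 0 0 0 12.2 0 0 0; 0 0 0 12.2 0 0 0; 0 0 0 12.2 0 0 0; 0 0 0 12.2 0 0 0; 0 0 0 12.2 0 0 0; 0 0 0 12.2 0 0 0; 0 0 0 12.2 0 0 0" --newtons 30

```text
time_s: 12.55
eef_pos: [452.8, 119.2, 31.1]
ee_rot: [0.001, -0.016, 1.0, -0.0]
force: [0.6, -0.8, 7.0]
grip_width: 0.569
grip_force: 30.4
```

>>> step_arm --commands "0 0 0 -0.5 0 0 0; 0 0 0 -1 0 0 0; 0 0 0 -2 0 0 0; 0 0 0 -3.5 0 0 0; 0 0 0 -5.5 0 0 0; 0 0 0 -8 0 0 0; 0 0 0 -10 0 0 0; 0 0 0 -12 0 0 0; 0 0 0 -12 0 0 0; 0 0 0 -12 0 0 0"

```text
time_s: 13.38
eef_pos: [452.4, 119.3, 151.3]
ee_rot: [0.001, -0.016, 1.0, 0.0]
force: [-0.4, 0.5, -1.1]
grip_width: 0.566
grip_force: 31.1
```

```bash
python3 - <<'E'
from h import *
s=sense(); print(s["eef_pos"],s["grip_width"],s["grip_force"],s["force"],s["time_s"])
a=capture("top"); b=capture("scene")
for d in trace("top","tray")[:3]:
  k=cv2.findContours(d["mask"].astype(np.uint8),0,1)[0]; k=max(k,key=cv2.contourArea)
  r=cv2.boxPoints(cv2.minAreaRect(k)); W=np.array([at("top",p,22)[:2] for p in r]); print(d["score"],W.round().tolist(),W.mean(0))
for c in("top","scene"):print(c,[(round(d["score"],2),at(c,d["xy"],3)[:2].round().tolist()) for d in spot_point(c,"well")])
W=np.array([520,-185.]); print(rel(*W,150,np.pi+t))
E
```

```text
[452.36702396 119.34534945 151.26658147] 0.5658303394785472 31.08759641647339 [-0.3576961   0.52157078 -1.07456607] 13.3833
0.69 [[624.0, -94.0], [649.0, -248.0], [462.0, -274.0], [437.0, -122.0]] [ 543.35389015 -184.6965817 ]
0.62 [[825.0, -143.0], [871.0, -253.0], [736.0, -306.0], [690.0, -197.0]] [ 780.24364241 -224.69519718]
top [(0.83, [763.0, -226.0]), (0.68, [521.0, -175.0])]
scene [(0.93, [761.0, -229.0]), (0.72, [539.0, -188.0])]
([-5.88, -30.63, -0.07], [0.0, -0.002, -0.003])
```

The larger tray measures about 189×155 mm with its centre at (543,-185) and yaw 8°. That puts the well at about (519,-188). Carrying the ball there.

>>> step_arm --commands "0 -0.3 -1.5 0 0 0 0; 0 -0.8 -4 0 0 0 0; 0 -1.4 -7 0 0 0 0; 0 -2 -10 0 0 0 0; 0 -2.6 -13 0 0 0 -0.02; 0 -3.2 -16 0 0 0 -0.04; 0 -3.8 -19 0 0 0 -0.06; 0 -4.4 -22 0 0 0 -0.08; 0 -4.9 -25 0 0 0 -0.105; 0 -5.4 -28 0 0 0 -0.105; 0 -5.7 -29.8 0 0 0 -0.105; 0 -5.8 -30.7 0 0 0 -0.105; 0 -5.8 -30.9 0 0 0 -0.105; 0 -5.8 -30.9 0 0 0 -0.105; 0 -5.8 -30.9 0 0 0 -0.105"

```text
time_s: 14.88
eef_pos: [519.6, -186.6, 150.1]
ee_rot: [-0.0, -0.068, 0.998, 0.0]
force: [0.2, 0.7, -0.5]
grip_width: 0.567
grip_force: 31.1
```

```bash
python3 - <<'E'
from h import *
s=sense(); print(s["eef_pos"],yaw(s),s["grip_width"])
m=camera_model("wrist"); w=capture("wrist")
T=np.radians(7.9); N=np.array([[np.cos(T),-np.sin(T)],[np.sin(T),np.cos(T)]]); q=lambda x,y,z:[*(N@[x,y]+[543.3,-184.7]),z]
ps=[q(x,y,22) for x in (-95,-25,43,95) for y in (-75,-40,0,40,75)]
save("k",cv2.resize(mk(w,"wrist",ps,m),(800,600)))
print([at("wrist",d["xy"],3,m)[:2] for d in spot_point("wrist","well")])
print(rel(s["eef_pos"][0],s["eef_pos"][1],27,np.pi+T))
E
```

```text
[ 519.59429951 -186.58103645  150.07976792] -3.004553220881471 0.5667545575592123
[array([ 517.45964564, -191.11522424])]
([0.01, -0.0, 12.33], [0.0, -0.0, -0.0])
```

View pics/k.png

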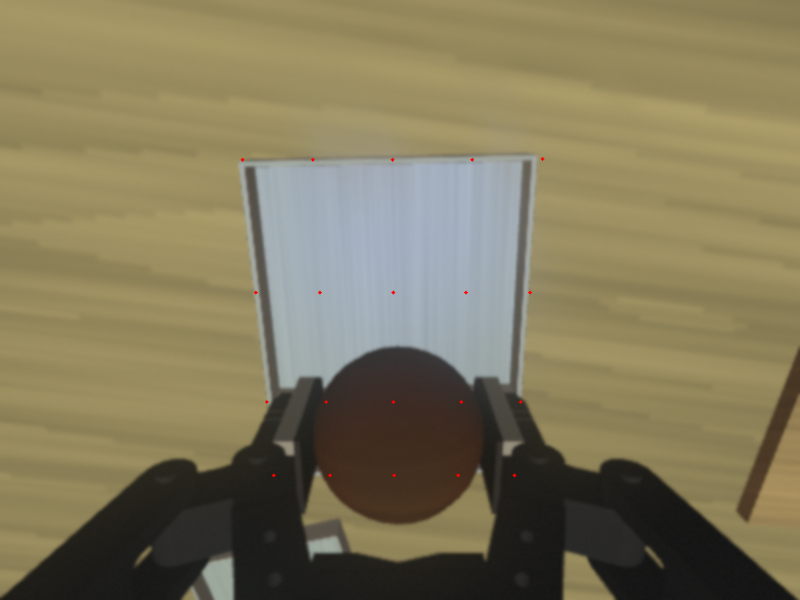

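The tray outline matches the dots to within about 2 mm, and the ball hangs centred over the well at (400,435). Lowering gently.

>>> step_arm --commands "0 0 0 2.5 0 0 0; 0 0 0 5 0 0 0; 0 0 0 7.5 0 0 0; 0 0 0 9.5 0 0 0; 0 0 0 10.8 0 0 0; 0 0 0 11.6 0 0 0; 0 0 0 12 0 0 0; 0 0 0 12.2 0 0 0; 0 0 0 12.3 0 0 0; 0 0 0 12.35 0 0 0; 0 0 0 12.35 0 0 0; 0 0 0 12.35 0 0 0"

```text
time_s: 15.98
eef_pos: [520.0, -187.9, 27.3]
ee_rot: [0.0, -0.068, 0.998, -0.0]
force: [-0.0, -0.2, -0.5]
grip_width: 0.57
grip_force: 31.1
```

Not yet touching, so I'll creep down a little more.

>>> step_arm --commands "0 0 0 0.05 0 0 0; 0 0 0 0.1 0 0 0; 0 0 0 0.1 0 0 0; 0 0 0 0.1 0 0 0"

```text
time_s: 16.32
eef_pos: [520.0, -187.9, 26.2]
ee_rot: [0.0, -0.068, 0.998, -0.0]
force: [-0.3, 1.1, 3.8]
grip_width: 0.566
grip_force: 31.5
```

Contact at 3.8 N. Releasing slowly.

>>> step_arm --commands "0.57 0 0 0 0 0 0; 0.59 0 0 0 0 0 0; 0.61 0 0 0 0 0 0; 0.64 0 0 0 0 0 0; 0.68 0 0 0 0 0 0; 0.73 0 0 0 0 0 0; 0.78 0 0 0 0 0 0; 0.82 0 0 0 0 0 0; 0.82 0 0 0 0 0 0; 0.82 0 0 -0.5 0 0 0; 0.82 0 0 -1.5 0 0 0; 0.82 0 0 -3 0 0 0; 0.82 0 0 -5.5 0 0 0; 0.82 0 0 -8 0 0 0; 0.82 0 0 -11 0 0 0; 0.82 0 0 -14 0 0 0; 0.82 0 0 -14 0 0 0; 0.82 0 0 -14 0 0 0"

```text
time_s: 17.82
eef_pos: [520.3, -188.0, 168.0]
ee_rot: [0.002, -0.068, 0.998, -0.001]
force: [-0.1, 1.0, -0.0]
grip_width: 0.818
grip_force: 0.0
```

```bash
python3 - <<'E'
from h import *
s=sense(); print(s["eef_pos"],s["grip_width"],s["force"],s["time_s"])
for i in range(2):
  m=camera_model("wrist"); w=capture("wrist"); b=capture("scene")
  for c in("wrist","scene"): print(c,[(round(d["score"],2),at(c,d["xy"],28,m if c=="wrist" else None)[:2].round(1).tolist()) for d in spot_point(c,"ball_center")])
for l in("bell","pig"): print(l,[at("scene",d["xy"],0)[:2].round() for d in spot_point("scene",l)])
save("l",np.hstack([cv2.resize(w,(400,300)),cv2.resize(b[120:320,100:420],(400,300))]))
E
```

```text
[ 520.32659938 -188.01758553  168.03102105] 0.8178042545678847 [-0.08415176  1.01492666 -0.03587208] 17.8167
wrist [(0.82, [519.0, -186.0])]
scene [(0.68, [523.9, -179.9]), (0.59, [726.4, 261.7]), (0.22, [471.8, 111.3])]
wrist [(0.68, [519.0, -186.2])]
scene [(0.64, [724.9, 254.5]), (0.53, [532.7, -185.3]), (0.53, [763.8, 155.0])]
bell [array([551., 505.])]
pig [array([791., -62.])]
```

View pics/l.png

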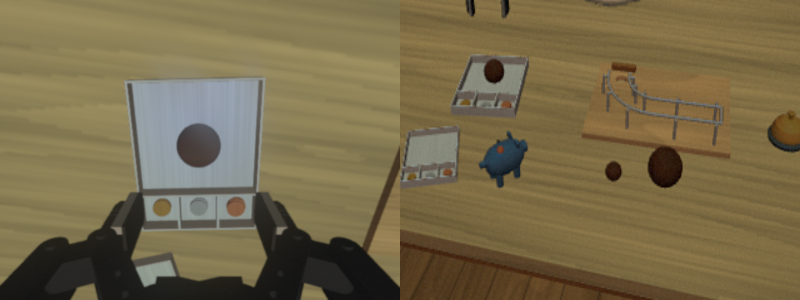

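The ball is at rest in the middle of the big well (198,145), the bell and pig are undisturbed, and the gripper is clear. Handing in.

```bash
python3 -c "
from rig import *
print(finish_job())"
```

```text
the job is handed in; nothing more can be done
None
```

The ball was pushed round the track into the exit hole, lifted straight up, and set down in the big well of the larger coin tray; the bell and pig were not touched, and the job was handed in at about 18 s.

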